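# Find the socket that fits the front mixer hub

## Robot

A 6-joint arm with a two-finger parallel gripper is mounted at the origin on a cart in front of the work surface, level with it; the furniture and walls round the work are solid. World frame = base frame: x ahead of the robot, y to its left, z up, the work surface at z = 0. Lengths are in m, angles in rad, forces in N, time in s.
With the tool pointing down it reaches from about 0.3 to 0.95 m from the base axis. Payload 3.1 kg.
Tool frame: the origin (TCP) lies midway between the tips of the shut fingers; the grasp point (between the pads) lies grip_point_offset behind it (grip_point_offset is the distance from the TCP to the grasp point, in m); z points along the fingers, x is the direction in which the jaws open and shut, and the axes are right-handed (so a half turn about z gives the same grasp; the last joint's range is limited). The gripper opens to 85 mm and grips with 20 to 120 N. Pads are 22 mm wide; open, the fingers measure 114 mm over their backs; the gripper's body (76 mm by 85 mm) begins 54 mm behind the grasp point. The pads swing forward as they close: fully open they stand 13 mm farther back than shut.
Start: joints at [-1.343, 0.308, 1.634, -0, 1.2, -0.07], TCP at [0.183, -0.598, 0.231] pointing down, gripper open.
Joint ranges: [-3.06, 3.06], [-0.79, 1.96], [0.05, 2.63], [-1.19, 4.34], [0.05, 2.64], [-2.94, 2.94]. Speed limits (rad/s): [2.79, 2.79, 3.14, 3.14, 3.14, 3.14].

## Interface

Orientations are given as a unit quaternion [x, y, z, w].
In Python, from plant import state, get_image, camera_info, hand_in, outline_of, spot_point, grip_point_offset gives the robot as it stands.
- The arm moves only by the shell command python3 -m crank 'ROWS' [OPENING] [FORCE]. ROWS is JSON, a list of rows, each a list of 6 numbers: the shift along the world's x, y, z in units of 25 mm (1.0 is 25 mm), then the turn, a rotation vector about the world's x, y, z in units of 6 degrees (1.0 is 6 degrees). A call has 1 to 10 rows; each row shifts and turns the pose as measured when the row begins; what a row does not reach is not made up. A row lasts 1/8 s, in which the tool goes at most 62.5 mm and 10.7 degrees, less where a joint would pass 70% of its speed; a pose out of reach is approached as far as the arm can. A call is refused whole if a number of a shift passes 1 or a number of a turn 1, either way. A call with a gripper value outside its range is refused whole. OPENING is the gripper command: -1 is fully open, 1 is shut, values between are in proportion, set as the call begins (- or left out, the last holds). The fingers move at their own pace and stop on an object; FORCE is the grip in N (left out, the last holds). Time passes only in rows, so rows that do not move let the fingers close. It gives the time, the measured TCP pose, the force and the opening at its end, in the units of the state.
- state(): the state, without advancing time (a new reading comes with each control period).
- get_image(name): name is "scene" or "top" or "wrist"; returns (picture, depth): 400x640x3 uint8, red, green, blue; 400x640 float32, m along the optical axis (not along the pixel's ray), 0 where there is no reading.
- camera_info(name): a dict with "vertical_fov" (degrees; the focal length in pixels is half the picture's height over the tangent of half this angle, whatever the lens; pixels are square), "cx", "cy" (the principal point, pixels), "R" (3x3) and "t" (3): a world point X has camera coordinates R X + t. Camera axes: x right, y down, z forward; pixel columns grow to the right and rows downward; lengths in m; the calibration is good to about 2 mm. A picture is of the moment at which its call begins: read the wrist's pose just before it. camera_info takes no time and is no camera call; for the wrist camera it gives the pose at the moment of the call.
- hand_in(): hands the job in, once; it reports no verdict.
Trained networks look in the newest picture that a camera, given by its name, has taken for a name from the list of things; names that differ only in an ending like _2 or _b are one class to them, and where a whole thing is asked for, a point or a joint stands for the part that bears it (a point fixed in the world has none). Each returns a list of dicts, best first, with "confidence" (0 to 1); they miss things now and then, are a little off and sometimes report something else, mostly with a low value. They report only what shows in the picture. A call takes as long as a camera call. They do not tell look-alikes from the thing itself.
- outline_of(camera, name): "pixels" (400x640 bool, what is visible of it).
- spot_point(camera, name): "point" ([x, y, z] in m, in the coordinates of the camera as it stood for that picture, good to about 4 mm: a listed point, or the origin of a listed thing).
The state is a dict: "t": time; "joint_pos": joint angles; "joint_vel": joint speeds; "effort": joint torques, N m; "tool_pos": TCP position; "ee_rot": TCP orientation; "ft_force": force on the tool from outside, world axes, zero at the start; "ft_torque": the same for the moment, N m; "opening": finger opening in m.
Only numpy, scipy, OpenCV 4.12 (cv2) and the standard library are available. Lean on these libraries where they do the work, as an engineer would, in place of code of your own. Each camera call takes 0.05 s, during which the arm holds its last target.

## Task

Three hex sockets with square grips stand on the kitchen worktop, and only one of them fits the hex nut of the mixer hub at the front of the service stand (the lone hub on the stem of the T): try them, standing any that does not fit back upright on the worktop. Push the one that fits fully home on that nut, upright, and finish while still gripping it there, keeping it seated. Do not knock over a socket, and leave the salt shaker, tape roll and peeler where they are.

Things in the scene. Friction and masses are not known exactly. Their poses are not given: they have to be found in the camera images.
- hub_stand: Fixed grey T-shaped stand, top 22 mm above the worktop, with three round aluminium mixer hubs (66 mm across, rim 38 mm above the worktop). The T's stem (82 mm wide) points along its -x, towards the robot, and carries the front hub, 50 mm from the origin; two spare hubs, no part of the job, sit on the bar at x +45, y +-45 mm. Origin on the worktop, z up.
- front_nut (a point): Point on the axis of the front hex nut at the floor of its recess, 28 mm above the worktop, in the stand's axes (x normal to two flats). A socket fully home has its origin here. The nut is fixed, 18 mm tall with a tapered top.
- front_rim (a point): Centre of the front hub at its rim, 10 mm above the recess floor; the nut stands 8 mm proud of it. Nut and recess are 16 and 31, 24 and 40, or 32 and 49 mm across (nut over its flats); which of the three hubs is in front changes from start to start.
- socket_small: Loose hex socket, 90 mm tall, 150 to 310 g, standing mouth down: steel, 26 mm across for the lowest 30 mm. Hex hole 18 mm over flats, 22 mm deep, two flats normal to its x. Goes home on the 16 mm nut only, turned to its flats within 6 degrees (any of six ways). On a bigger nut it stops on top, 17 mm above the floor. Origin: centre of the mouth, z up.
- socket_small_grip (a point): Centre of this socket's square black plastic grip, 24 x 24 mm, 68 mm above the mouth on its axis; the grip runs from 46 to 90 mm above the mouth, its faces along the socket's x and y.
- socket_medium: Loose hex socket, 90 mm tall, 150 to 310 g, standing mouth down: steel, 35 mm across for the lowest 30 mm. Hex hole 26 mm over flats, 22 mm deep, two flats normal to its x. Goes home on the 24 mm nut only, turned to its flats within 6 degrees (any of six ways). On the bigger nut it stops on top, 17 mm above the floor; over the smaller its wall stops on the rim, 10 mm above it. Origin: centre of the mouth, z up.
- socket_medium_grip (a point): Centre of this socket's square black plastic grip, 24 x 24 mm, 68 mm above the mouth on its axis; the grip runs from 46 to 90 mm above the mouth, its faces along the socket's x and y.
- socket_large: Loose hex socket, 90 mm tall, 150 to 310 g, standing mouth down: steel, 44 mm across for the lowest 30 mm. Hex hole 34 mm over flats, 22 mm deep, two flats normal to its x. Goes home on the 32 mm nut only, turned to its flats within 6 degrees (any of six ways). Over a smaller nut its wall stops on the hub's rim, 10 mm above the floor. Origin: centre of the mouth, z up.
- socket_large_grip (a point): Centre of this socket's square black plastic grip, 24 x 24 mm, 68 mm above the mouth on its axis; the grip runs from 46 to 90 mm above the mouth, its faces along the socket's x and y.
- salt_shaker: Bystander, loose: salt shaker, 44 mm across, 90 mm tall; origin under its centre.
- tape_roll: Bystander, loose: roll of tape lying flat, 98 mm across, 25 mm tall; origin under its centre.
- peeler: Bystander, loose: peeler with a black handle, lying flat, 170 mm long (its x), 25 mm wide, 18 mm tall; origin under its centre.
Not all that is in view belongs to the job. Leave any green or pink look-alike of the socket_large alone.

How it is judged:
By the outcome, as a careful person would: the job done as asked, in the order asked, and still so for the second after the job is handed in, while the arm keeps its last pose, push and grip.
It also fails if it takes over 67 s, if anything falls off the work surface, if the arm or the gripper's body presses on something with over 40 N, if the wrist force passes 120 N, or if a joint passes its speed limit or range.

## Working session

There is one attempt and no reset: what is moved stays moved. The work goes in short steps, Python scripts to look and compute and a shell command to move; the robot and the scene stay as the last step left them, time stands still between calls to the robot, and variables do not carry over. Pictures are saved under pics/ and viewed, and the job is handed in when it is done.

```bash
ls; mkdir -p pics; python3 - <<'E'
from plant import *
import cv2,numpy as np
print(state(), grip_point_offset)
for c in ("scene","top","wrist"):
    p,d=get_image(c); cv2.imwrite(f"pics/{c}0.png",p[:,:,::-1]); np.save(f"pics/{c}0.npy",d)
    i=camera_info(c); print(c,i)
E
```

```text
pics
{'t': 0.0, 'joint_pos': array([-1.34272779e+00,  3.09039045e-01,  1.63519490e+00, -2.02604606e-05,
        1.19969150e+00, -6.97041925e-02]), 'joint_vel': array([-0.00087375, -0.00074143,  0.00062151, -0.0003217 , -0.00090229,
       -0.00217278]), 'effort': array([-1.48761952e-03, -4.15259600e+01, -2.76664531e+01, -6.64732397e-05,
        1.02134494e-02, -5.36290585e-06]), 'tool_pos': array([ 0.18314822, -0.59669909,  0.2300219 ]), 'ee_rot': array([ 8.04175656e-01, -5.94390574e-01, -8.93541605e-04, -7.49761697e-04]), 'ft_force': array([ 0.25906887,  0.67044256, -0.06453419]), 'ft_torque': array([-0.02454685,  0.0203602 ,  0.02927787]), 'opening': 0.08560353763664853} 0.0187
scene {'vertical_fov': 45.27402666824787, 'cx': 319.4683081519699, 'cy': 199.48044262226244, 'R': array([[ 0.73984305, -0.67277725,  0.00174001],
       [-0.28074477, -0.31107911, -0.90797146],
       [ 0.61140382,  0.67126788, -0.41902841]]), 't': array([-0.30180729,  0.23298357,  0.88721384])}
top {'vertical_fov': 56.749347694157095, 'cx': 321.47149914009634, 'cy': 202.04251460623763, 'R': array([[ 0.00979076, -0.99972201,  0.02144854],
       [-0.99344987, -0.01216698, -0.1136192 ],
       [ 0.11384857, -0.02019563, -0.99329283]]), 't': array([0.07840269, 0.53148475, 1.08761867])}
wrist {'vertical_fov': 69.94755910654283, 'cx': 313.0377559700663, 'cy': 200.67624768145242, 'R': array([[ 0.29408889, -0.95577552, -0.00220846],
       [-0.91071305, -0.28092297,  0.3027937 ],
       [-0.29002322, -0.08703699, -0.95305356]]), 't': array([-0.62342786, -0.03888542,  0.38014835])}
```

View pics/scene0.png

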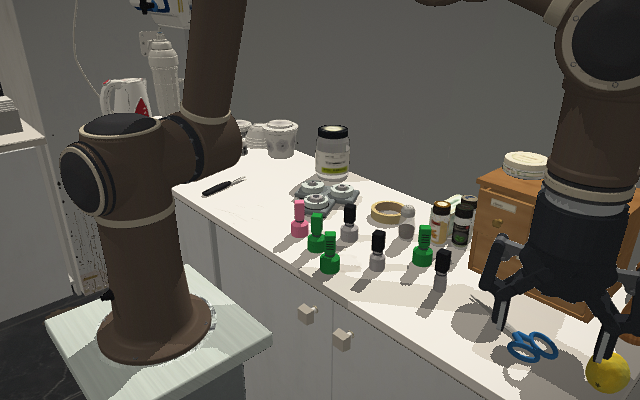

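View pics/top0.png

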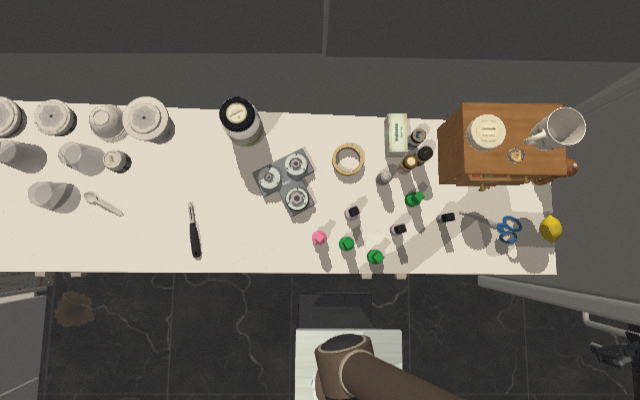

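```bash
cat > h.py <<'E'
from plant import *
import numpy as np,cv2
from scipy.spatial.transform import Rotation as Rn
def f(c): return 200/np.tan(np.radians(camera_info(c)["vertical_fov"])/2)
def c2w(c,p,i=None):
    i=i or camera_info(c); return i["R"].T@(np.array(p)-i["t"])
def px(c,X,i=None):
    i=i or camera_info(c); q=i["R"]@np.array(X)+i["t"]; F=f(c); return F*q[0]/q[2]+i["cx"],F*q[1]/q[2]+i["cy"]
def cloud(c,d,i=None):
    i=i or camera_info(c);F=f(c); v,u=np.mgrid[0:400,0:640]
    P=np.stack([(u-i["cx"])*d/F,(v-i["cy"])*d/F,d],-1)
    return (P-i["t"])@i["R"]
def yaw():
    m=Rn.from_quat(state()["ee_rot"]).as_matrix(); return np.degrees(np.arctan2(m[1,0],m[0,0]))
E
python3 - <<'E'
from h import *
for c in ("scene","top"):
  for n in ["hub_stand","front_nut","front_rim","socket_small","socket_medium","socket_large","socket_small_grip","socket_medium_grip","socket_large_grip","salt_shaker","tape_roll","peeler"]:
    for r in spot_point(c,n)[:4]:
        X=c2w(c,r["point"]); print(c,n,round(r["confidence"],2),X.round(3),np.round(px(c,X)))
E
```

```text
scene hub_stand 0.71 [0.582 0.181 0.003] [322. 203.]
scene hub_stand 0.63 [ 0.486 -0.281 -0.002] [438. 289.]
scene front_nut 0.74 [0.535 0.161 0.028] [314. 202.]
scene front_nut 0.46 [ 0.485 -0.283  0.068] [442. 261.]
scene socket_small 0.94 [ 0.479 -0.28   0.001] [436. 289.]
scene socket_medium 0.69 [ 0.452 -0.141 -0.003] [377. 268.]
scene socket_medium 0.31 [ 0.449 -0.145  0.071] [379. 240.]
scene socket_large 0.71 [ 0.499 -0.006  0.002] [348. 237.]
scene socket_large 0.66 [ 0.368 -0.075 -0.   ] [329. 269.]
scene socket_large 0.64 [ 0.547 -0.193  0.   ] [422. 261.]
scene socket_large 0.61 [ 0.425  0.092 -0.002] [300. 234.]
scene socket_small_grip 0.79 [ 0.484 -0.281  0.069] [441. 260.]
scene socket_small_grip 0.3 [0.537 0.158 0.029] [315. 202.]
scene socket_medium_grip 0.97 [ 0.452 -0.14   0.069] [378. 240.]
scene socket_large_grip 0.77 [ 0.367 -0.076  0.07 ] [329. 241.]
scene socket_large_grip 0.75 [0.427 0.092 0.07 ] [300. 208.]
scene socket_large_grip 0.74 [ 0.499 -0.01   0.069] [350. 213.]
scene socket_large_grip 0.67 [ 0.546 -0.193  0.069] [424. 234.]
scene salt_shaker 0.61 [ 
[... 604 characters left out ...]
  ] [352. 214.]
top socket_large 0.5 [ 0.37  -0.077  0.002] [374. 256.]
top socket_large 0.49 [ 0.547 -0.193 -0.   ] [410. 199.]
top socket_small_grip 0.63 [ 0.486 -0.285  0.066] [448. 217.]
top socket_medium_grip 0.61 [ 0.451 -0.146  0.066] [401. 229.]
top socket_large_grip 0.7 [0.408 0.006 0.067] [348. 243.]
top socket_large_grip 0.66 [0.425 0.093 0.065] [318. 237.]
top socket_large_grip 0.59 [ 0.371 -0.079  0.069] [378. 256.]
top socket_large_grip 0.53 [ 0.5   -0.006  0.068] [353. 211.]
top salt_shaker 0.52 [ 0.608 -0.103 -0.003] [381. 179.]
top tape_roll 0.75 [0.535 0.158 0.034] [297. 200.]
top tape_roll 0.56 [0.67  0.008 0.002] [346. 159.]
top peeler 0.84 [0.446 0.474 0.   ] [193. 229.]
```

The scene view shows three grey/black sockets, at about (443,265), (378,250) and (350,222). The green ones at (330,250), (316,232) and (424,245) and the pink one at (300,217) are look-alikes. The stand is at (322,195). Next I'll enlarge the hubs and sockets.

```bash
python3 - <<'E'
import cv2,numpy as np
s=cv2.imread("pics/scene0.png"); t=cv2.imread("pics/top0.png")
a=cv2.resize(s[165:305,280:460],(700,544),interpolation=cv2.INTER_CUBIC)
b=cv2.resize(t[140:220,245:325],(600,600),interpolation=cv2.INTER_CUBIC)
c=cv2.resize(t[190:275,305:465],(800,425),interpolation=cv2.INTER_CUBIC)
cv2.imwrite("pics/a1.png",a);cv2.imwrite("pics/b1.png",b);cv2.imwrite("pics/c1.png",c)
E
```

```text
(no output)
```

View pics/a1.png

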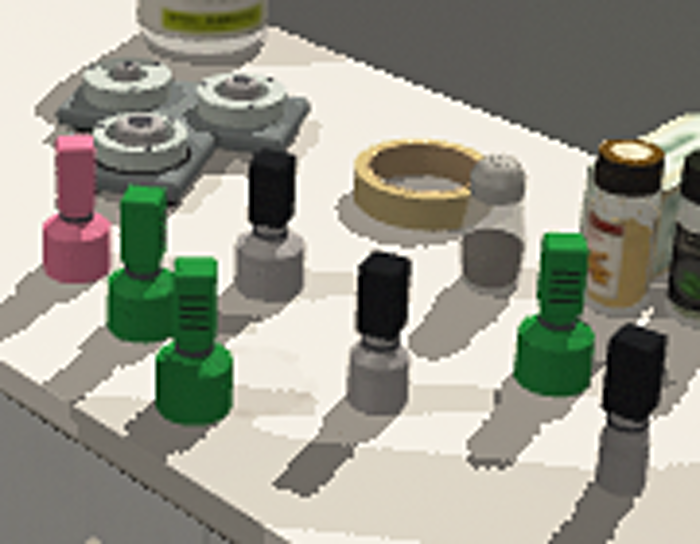

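View pics/b1.png

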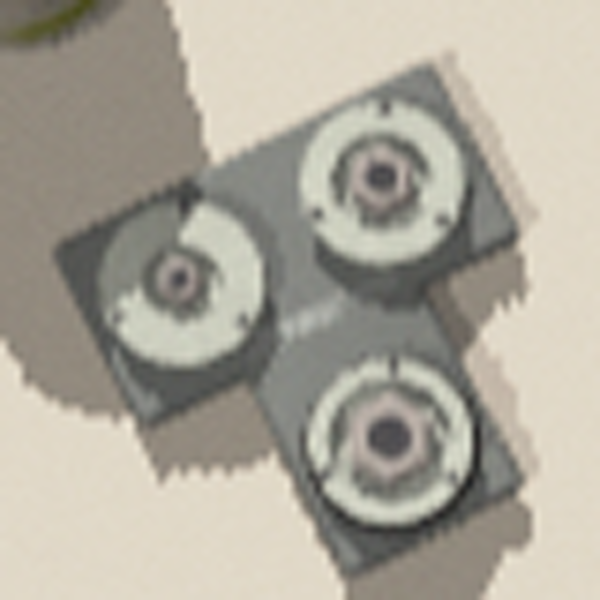

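View pics/c1.png

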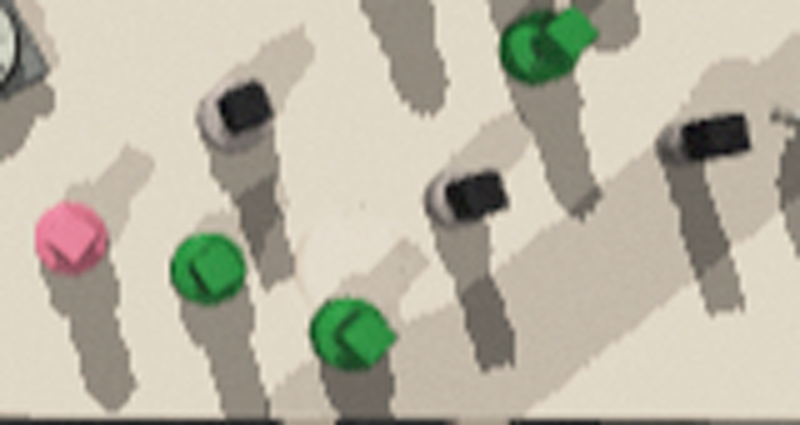

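The front hub (scene 315,200) has the largest nut and recess of the three, so the 32 mm nut and socket_large are the first fit to try. Of the large-type candidates, the greens at (330,250), (316,232) and (424,245) and the pink at (300,217) are look-alikes. The steel and black one at scene (350,222), top (352,214), is the widest grey socket, so it is the real one. I'll move towards it and measure with the wrist camera.

```bash
python3 -m crank '[[0.45,0.9,0,0,0,0],[0.45,1,0,0,0,0],[0.45,1,0,0,0,0],[0.45,1,0,0,0,0],[0.45,1,0,0,0,0],[0.45,1,0,0,0,0],[0.45,1,0,0,0,0],[0.45,1,0,0,0,0],[0.45,1,0,0,0,0],[0.45,1,0,0,0,0]]' -1
python3 -m crank '[[0.45,1,0,0,0,0],[0.45,1,0,0,0,0],[0.45,1,0,0,0,0],[0.45,1,0,0,0,0],[0.45,1,0,0,0,0],[0.45,1,0,0,0,0],[0.45,1,0,0,0,0],[0.45,1,0,0,0,0],[0.45,1,0,0,0,0],[0.45,1,0,0,0,0]]'
python3 - <<'E'
from h import *
i=camera_info("wrist"); print(-i["R"].T@i["t"],state()["tool_pos"],yaw(),px("wrist",[.499,-.008,.09]))
p,d=get_image("wrist"); cv2.imwrite("pics/w1.png",p[:,:,::-1])
E
```

```text
t: 2.6
tool_pos: [0.2981, -0.3446, 0.2324]
ee_rot: [0.803, -0.596, 0.002, 0.001]
ft_force: [0.2, 0.3, -0.5]
opening: 0.0853
t: 3.85
tool_pos: [0.4144, -0.0866, 0.235]
ee_rot: [0.803, -0.596, 0.006, 0.001]
ft_force: [-0.2, -0.1, -0.3]
opening: 0.0853
[ 0.48825536 -0.06241203  0.37786127] [ 0.41444104 -0.08655304  0.23502094] -73.21896093591442 (np.float64(257.67367423027883), np.float64(82.42649220158435))
```

View pics/w1.png

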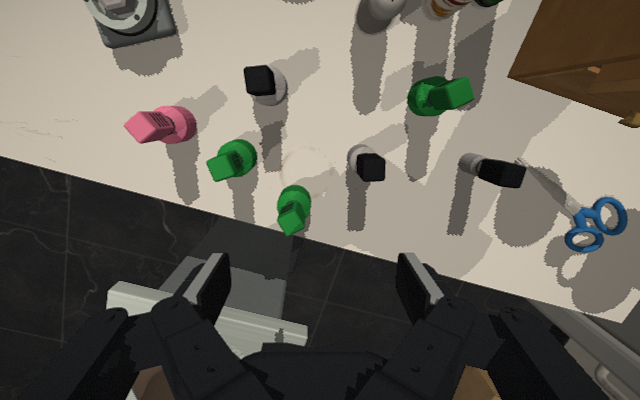

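```bash
python3 -m crank '[[0.9,0.8,0.1,0,0,0],[0.9,0.9,0.1,0,0,0],[0.9,0.9,0.1,0,0,0],[0.5,0.9,0,0,0,0],[0,0.8,0,0,0,0],[0,0,0,0,0,0]]'
python3 - <<'E'
from h import *
i=camera_info("wrist"); print(-i["R"].T@i["t"],state()["tool_pos"],yaw(),px("wrist",[.499,-.008,.09]))
p,d=get_image("wrist"); cv2.imwrite("pics/w2.png",p[:,:,::-1]); np.savez("pics/w2.npz",p=p,d=d,R=i["R"],t=i["t"],cx=i["cx"],cy=i["cy"])
for n in ["hub_stand","front_nut","front_rim","socket_large","socket_large_grip"]:
    for r in spot_point("wrist",n)[:4]:
        X=c2w("wrist",r["point"],i); print(n,round(r["confidence"],2),X.round(4),np.round(px("wrist",X,i)))
E
```

```text
t: 4.65
tool_pos: [0.4983, 0.0256, 0.2437]
ee_rot: [0.804, -0.595, 0.007, -0.001]
ft_force: [-0.3, -0.5, 0.3]
opening: 0.0855
[0.57151392 0.04988294 0.38687017] [0.49825904 0.02556337 0.24374904] -73.02534971999552 (np.float64(341.8745288384058), np.float64(196.14640140991781))
hub_stand 0.91 [ 0.5884  0.1828 -0.0038] [212.  67.]
front_nut 0.65 [ 0.498  -0.0083  0.0721] [340. 193.]
socket_large 0.97 [ 0.3712 -0.0699 -0.0025] [347. 267.]
socket_large 0.92 [ 0.5022 -0.0089  0.0006] [336. 176.]
socket_large 0.88 [4.087e-01 7.200e-03 4.000e-04] [306. 233.]
socket_large 0.86 [ 5.435e-01 -1.925e-01 -1.000e-04] [470. 186.]
socket_large_grip 0.94 [ 0.4996 -0.0066  0.071 ] [339. 191.]
socket_large_grip 0.83 [0.4264 0.0946 0.0686] [239. 223.]
socket_large_grip 0.82 [ 0.373  -0.074   0.0682] [357. 295.]
socket_large_grip 0.76 [0.4079 0.0095 0.0677] [303. 255.]
```

View pics/w2.png

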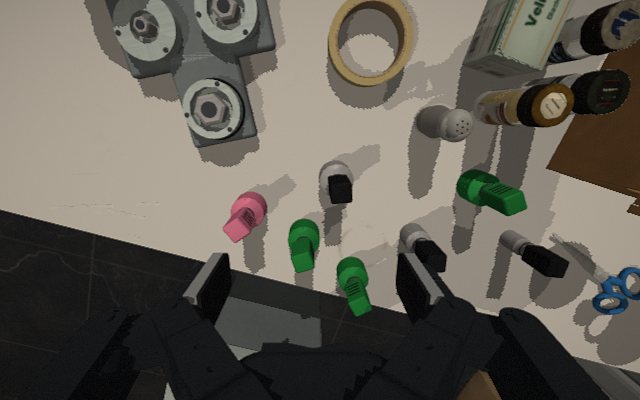

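The wrist view shows the target socket at (338,182), the front hub at (212,108) with the biggest nut, green look-alikes at (303,245), (353,285) and (490,192), and the pink one at (245,217). I'll rectify onto known planes to get angles and centres.

```bash
cat > rect.py <<'E'
from h import *
def rect(img,i,cx,cy,z,half,s):  # s px per mm ; u = -y, v=-x
    n=int(2*half*s); F=f("wrist")
    v,u=np.mgrid[0:n,0:n]; X=cx+half/1000-(v)/s/1000; Y=cy+half/1000-u/s/1000
    P=np.stack([X,Y,np.full(X.shape,z)],-1)@i["R"].T+i["t"]
    return cv2.remap(img,(F*P[...,0]/P[...,2]+i["cx"]).astype(np.float32),(F*P[...,1]/P[...,2]+i["cy"]).astype(np.float32),cv2.INTER_CUBIC)
E
sed -i 's/rect(img,i,cx,cy,z,half,s):/rect(img,i,cx,cy,z,half,s):\n    half=half; /; s/int(2\*half\*s)/int(2*half*s)/' rect.py
python3 - <<'E'
from rect import *
w=np.load("pics/w2.npz"); i={k:w[k] for k in("R","t","cx","cy")}; p=w["p"][:,:,::-1].copy()
a=rect(p,i,.499,-.008,.090,30,8); b=rect(p,i,.538,.159,.038,50,8)
cv2.imwrite("pics/ra.png",a); cv2.imwrite("pics/rb.png",b[:,:])
C=cloud("wrist",w["d"],i)
# grip top points
m=(np.abs(C[...,2]-.09)<.006)&(np.hypot(C[...,0]-.499,C[...,1]+.008)<.03)
q=C[m]; print(m.sum(), q.mean(0)); r=cv2.minAreaRect((q[:,:2]*1000).astype(np.float32)); print(r)
# rim
m=(np.abs(C[...,2]-.038)<.003)&(np.hypot(C[...,0]-.538,C[...,1]-.159)<.045)
q=C[m]; print(m.sum(),q.mean(0),cv2.minEnclosingCircle((q[:,:2]*1000).astype(np.float32)))
m=(C[...,2]>.014)&(C[...,2]<.03)&(np.hypot(C[...,0]-.58,C[...,1]-.18)<.12)
E
```

```text
474 [ 0.50297917 -0.00602012  0.08918334]
((502.19586181640625, -6.531534194946289), (23.852516174316406, 23.947826385498047), 21.742258071899414)
1267 [0.54280113 0.16041001 0.03774351] ((541.6526489257812, 160.17019653320312), 33.224910736083984)
```

View pics/ra.png

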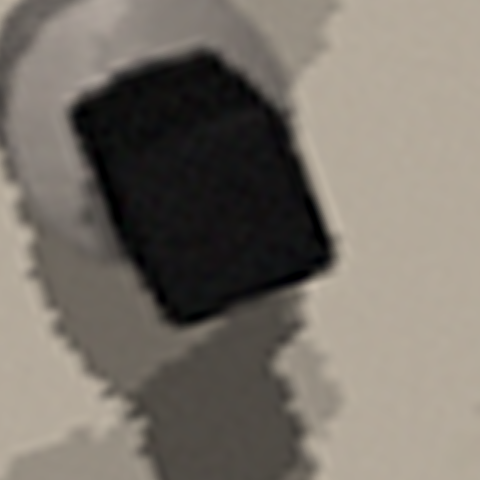

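View pics/rb.png

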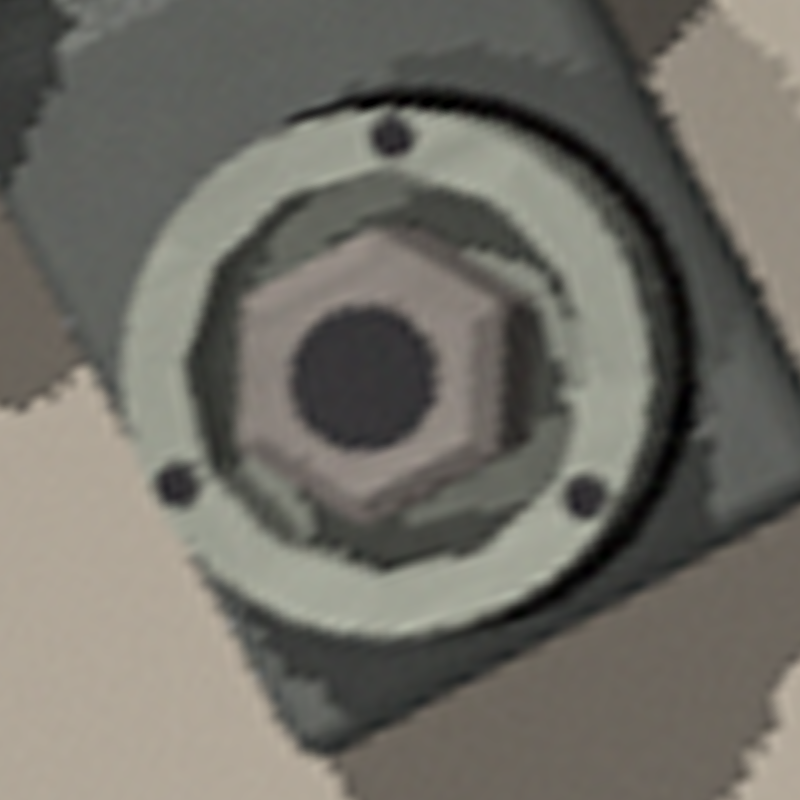

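```bash
cat >> h.py <<'E'
def tilt():  # rotvec (deg) world that makes tool z point straight down
    m=Rn.from_quat(state()["ee_rot"]).as_matrix(); return np.degrees(np.cross(m[:,2],[0,0,-1]))
E
python3 - <<'E'
from rect import *
from scipy.optimize import minimize
w=np.load("pics/w2.npz"); i={k:w[k] for k in("R","t","cx","cy")}; p=w["p"][:,:,::-1].copy()
b=rect(p,i,.5417,.1602,.046,25,8).astype(int)
C=cloud("wrist",w["d"],i)
q=C[(C[...,2]>.0425)&(C[...,2]<.05)&(np.hypot(C[...,0]-.5417,C[...,1]-.1602)<.03)]
print(len(q),q.mean(0))
m=((b[...,2]-b[...,1]>8)|(b.sum(-1)<190)).astype(np.uint8); cv2.imwrite("pics/nm.png",m*255)
cs,_=cv2.findContours(m,0,2); c=max(cs,key=cv2.contourArea); h=cv2.convexHull(c)[:,0]
print(cv2.minAreaRect(h),cv2.approxPolyDP(h.reshape(-1,1,2),12,True)[:,0].tolist())
M=cv2.moments(m,True); print(M['m10']/M['m00'],M['m01']/M['m00'])
# stand top edges
s=C[(np.abs(C[...,2]-.022)<.0015)&(np.hypot(C[...,0]-.58,C[...,1]-.18)<.14)][:,:2]
# stem end: extent along -x for yaw; pick yaw w/ sharpest edge
best=[]
for a in np.arange(20,36,.5):
    t=np.radians(a); u=s@[np.cos(t),np.sin(t)]; k=np.sort(u)
    v=(s-[.5417,.1602])@[-np.sin(t),np.cos(t)]; st=np.abs((s-[.5417,.1602])@[np.cos(t),np.sin(t)])<.035
    best.append((np.ptp(np.percentile(v[st],[0.5,99.5])),a,k[20]))
print(min(best))
print(tilt(),yaw(),state()["tool_pos"])
E
```

```text
722 [0.54220847 0.15970983 0.0456314 ]
((193.5, 202.0), (132.0, 133.0), 90.0) [[219, 139], [252, 166], [259, 225], [218, 266], [165, 264], [135, 235], [131, 179], [163, 144]]
184.68210382106798 205.08577299937457
(np.float64(0.0783187290711202), np.float64(28.5), np.float64(0.515009705016751))
[0.40811448 0.69374316 0.        ] -73.21338984150839 [0.49814579 0.02418858 0.24382801]
```

View pics/nm.png

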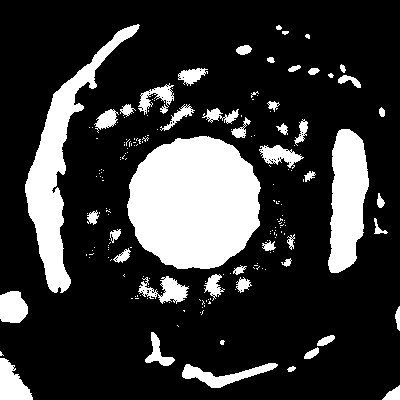

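```bash
python3 -m crank '[[0.15,-0.6,-0.8,0.07,0.12,0.4],[0,-0.6,-1,0,0,0.4],[0,0,-1,0,0,0],[0,0,-0.6,0,0,0],[0,0,0,0,0,0]]' -1 70
python3 - <<'E'
from h import *
print(tilt(),yaw(),state()["tool_pos"])
i=camera_info("wrist");p,d=get_image("wrist"); cv2.imwrite("pics/w3.png",p[:,:,::-1])
C=cloud("wrist",d,i)
m=(np.abs(C[...,2]-.09)<.005)&(np.hypot(C[...,0]-.502,C[...,1]+.006)<.022)
q=C[m]; print(m.sum(), q.mean(0)); print(cv2.minAreaRect((q[:,:2]*1000).astype(np.float32)))
E
```

```text
t: 5.58
tool_pos: [0.5027, -0.0095, 0.1581]
ee_rot: [0.827, -0.562, 0.001, -0.001]
ft_force: [0.3, -0.6, -0.7]
opening: 0.0852
[-0.00141496  0.18348487  0.        ] -68.4517840011355 [ 0.50265624 -0.00953456  0.15812234]
861 [ 0.50301171 -0.00610608  0.0892476 ]
((502.27294921875, -6.2418413162231445), (23.727439880371094, 23.275630950927734), 21.95992088317871)
```

View pics/w3.png

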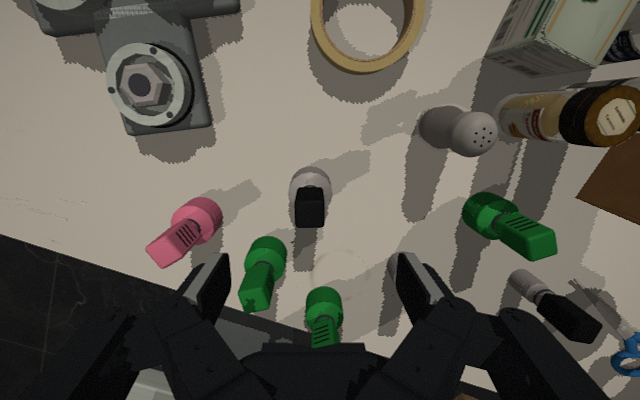

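Grip centre is at (0.502,-0.006), yaw 22°, and both views agree. In this picture the target is at (310,205), with clear space around it. Descending to grip.

```bash
python3 -m crank '[[0,0.12,-0.9,0,0.03,0.07],[0,0,-0.9,0,0,0],[0,0,-0.9,0,0,0],[0,0,-0.9,0,0,0],[0,0,-0.7,0,0,0],[0,0,0,0,0,0]]' -1 70
python3 -m crank '[[0,0,0,0,0,0],[0,0,0,0,0,0],[0,0,0,0,0,0],[0,0,0,0,0,0],[0,0,0,0,0,0],[0,0,0,0,0,0]]' 1 70
python3 -c "
from h import *
print(tilt(),yaw(),state()['tool_pos'],state()['ft_torque'])"
```

```text
t: 6.38
tool_pos: [0.5117, -0.0065, 0.0567]
ee_rot: [0.829, -0.559, 0.008, -0.005]
ft_force: [0.2, 0.7, -0.2]
opening: 0.0856
t: 7.12
tool_pos: [0.5142, -0.0067, 0.0596]
ee_rot: [0.829, -0.558, 0.011, -0.006]
ft_force: [0.7, 0.4, -2.0]
opening: 0.0228
[0.13814905 1.4191202  0.        ] -67.91325964873452 [ 0.5142414  -0.00666077  0.05962744] [-0.03804125 -0.04698615 -0.01618099]
```

The tool drifted 12 mm in x during the descent, so the grip is off-centre. I'll open, re-centre and re-grip.

```bash
python3 -m crank '[[0,0,0,0,0,0],[0,0,0,0,0,0],[0,0,0,0,0,0],[0,0,0,0,0,0]]' -1 70
python3 -c "
from h import *
print(tilt(),yaw(),state()['tool_pos'],state()['joint_pos'],state()['joint_vel'])"
```

```text
t: 7.62
tool_pos: [0.5146, -0.0067, 0.0599]
ee_rot: [0.829, -0.558, 0.011, -0.006]
ft_force: [-0.3, -0.8, -0.1]
opening: 0.0853
[0.14354108 1.44465956 0.        ] -67.91570778113153 [ 0.51455769 -0.00674551  0.0599082 ] [-9.77203395e-02  3.24518762e-01  2.01984505e+00 -4.77493617e-05
  7.71887928e-01  1.08753381e+00] [-0.00040425 -0.00059451 -0.00097409 -0.00144439 -0.00116155 -0.0004932 ]
```

```bash
python3 -m crank '[[-0.3,0,-0.2,0.02,0.14,0],[-0.25,0,-0.25,0,0.12,0],[0,0,0,0,0,0]]' -1 70
python3 -c "
from h import *
print(tilt(),yaw(),state()['tool_pos'])
i=camera_info('wrist');p,d=get_image('wrist'); cv2.imwrite('pics/w4.png',p[:,:,::-1])
C=cloud('wrist',d,i)
m=(np.abs(C[...,2]-.09)<.005)&(np.hypot(C[...,0]-.502,C[...,1]+.006)<.022)
q=C[m]; print(m.sum(),cv2.minAreaRect((q[:,:2]*1000).astype(np.float32)))"
```

```text
t: 8.0
tool_pos: [0.4993, -0.0067, 0.0476]
ee_rot: [0.829, -0.559, -0.002, 0.001]
ft_force: [0.2, 0.1, 0.4]
opening: 0.0854
[ 0.0117458  -0.28245851  0.        ] -67.90789065340547 [ 0.49926571 -0.00670651  0.04763439]
2882 ((504.4696044921875, -10.328447341918945), (24.598066329956055, 24.01528549194336), 21.219131469726562)
```

View pics/w4.png

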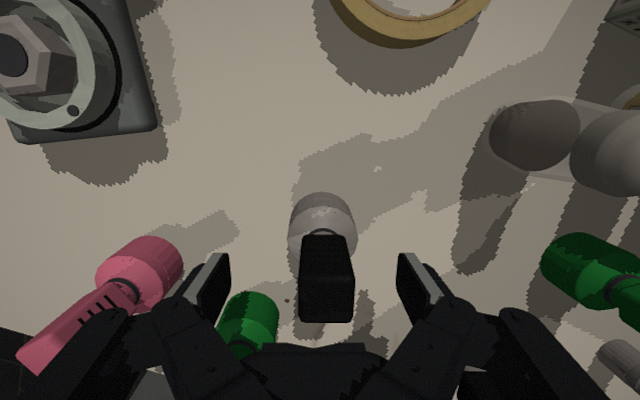

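Still upright; the earlier grip slid it about 5 mm, to (0.5045,-0.0103), and I'll centre on that.

```bash
python3 -m crank '[[0.2,-0.14,0.05,0,-0.05,0],[0,0,0,0,0,0]]' -1 70
python3 -m crank '[[0,0,0,0,0,0],[0,0,0,0,0,0],[0,0,0,0,0,0],[0,0,0,0,0,0],[0,0,0,0,0,0],[0,0,0,0,0,0]]' 1 70
python3 -c "
from h import *
print(tilt(),yaw(),state()['tool_pos'])"
```

```text
t: 8.3
tool_pos: [0.5057, -0.0106, 0.0495]
ee_rot: [0.83, -0.558, 0.001, -0.001]
ft_force: [0.6, 0.9, -0.4]
opening: 0.0855
t: 9.05
tool_pos: [0.5062, -0.0106, 0.0499]
ee_rot: [0.83, -0.558, 0.002, -0.001]
ft_force: [-0.6, 0.6, 0.4]
opening: 0.0235
[0.03430797 0.21124587 0.        ] -67.90027830909067 [ 0.50618983 -0.01063128  0.04985356]
```

```bash
python3 -m crank '[[0,0,0.8,0,0,0],[0,0,1,0,0,0],[0,0,1,0,0,0],[0.1,0.5,0.4,0,0,0],[0.2,0.9,0,0,0,0.3],[0.2,1,0,0,0,0.3],[0.2,1,0,0,0,0.4],[0.2,1,0,0,0,0],[0.2,1,0,0,0,0],[0,0,0,0,0,0]]' 1 70
python3 - <<'E'
from h import *
print(tilt(),yaw(),state()['tool_pos'],state()['opening'])
i=camera_info('wrist');p,d=get_image('wrist'); cv2.imwrite('pics/w5.png',p[:,:,::-1])
np.savez("pics/w5.npz",p=p,d=d,R=i["R"],t=i["t"],cx=i["cx"],cy=i["cy"])
E
```

```text
t: 10.3
tool_pos: [0.5267, 0.1332, 0.1246]
ee_rot: [0.858, -0.513, -0.005, 0.002]
ft_force: [-0.0, -0.4, -1.5]
opening: 0.0232
[-0.07664316 -0.65870606 -0.        ] -61.74883819347697 [0.52673163 0.13324322 0.12457944] 0.023234344513776442
```

View pics/w5.png

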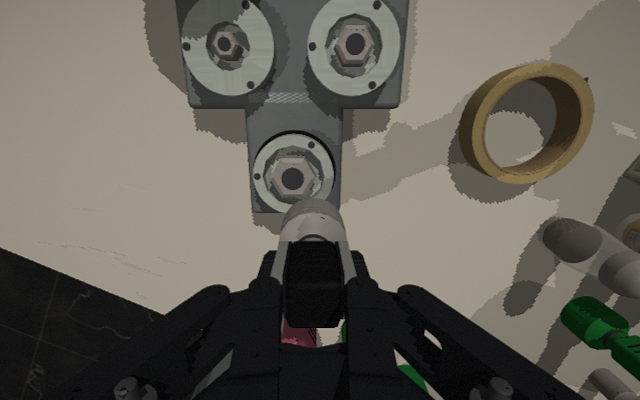

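The socket hangs upright in the grip at (318,225), next to the front hub at (292,178). I'll measure its axis relative to the TCP, and the nut again.

```bash
cat > meas.py <<'E'
from rect import *
from scipy.optimize import least_squares
def sock(d,i,tp):
    C=cloud("wrist",d,i); z0=tp[2]-.0495
    o=[]
    m=(C[...,2]>z0+.004)&(C[...,2]<z0+.027)&(np.hypot(C[...,0]-tp[0],C[...,1]-tp[1])<.03)
    q=C[m][:,:2]
    r=least_squares(lambda c:np.hypot(q[:,0]-c[0],q[:,1]-c[1])-.022,tp[:2],loss="soft_l1",f_scale=.001)
    print("sock n",m.sum(),"axis",r.x.round(4),"off tcp mm",((r.x-tp[:2])*1000).round(1),"rms",np.sqrt(np.mean(r.fun**2)).round(5))
def nut(d,i,c=(.5416,.1604)):
    C=cloud("wrist",d,i)
    m=(np.abs(C[...,2]-.038)<.003)&(np.hypot(C[...,0]-c[0],C[...,1]-c[1])<.038)
    q=C[m]; print("rim n",m.sum(),cv2.minEnclosingCircle((q[:,:2]*1000).astype(np.float32)))
    m=(np.abs(C[...,2]-.046)<.002)&(np.hypot(C[...,0]-c[0],C[...,1]-c[1])<.025)
    print("nut top",m.sum(),C[m].mean(0).round(4) if m.any() else 0)
E
python3 - <<'E'
from meas import *
w=np.load("pics/w5.npz"); i={k:w[k] for k in("R","t","cx","cy")}
sock(w["d"],i,np.array([.5267,.1332,.1246])); nut(w["d"],i)
p=w["p"][:,:,::-1].copy(); cv2.imwrite("pics/r5.png",rect(p,i,.5416,.1604,.038,45,8))
E
```

```text
sock n 644 axis [0.5243 0.1324] off tcp mm [-2.4 -0.8] rms 0.0002
rim n 1979 ((541.757080078125, 160.59861755371094), 33.09259796142578)
nut top 1234 [0.5425 0.1608 0.0458]
```

View pics/r5.png

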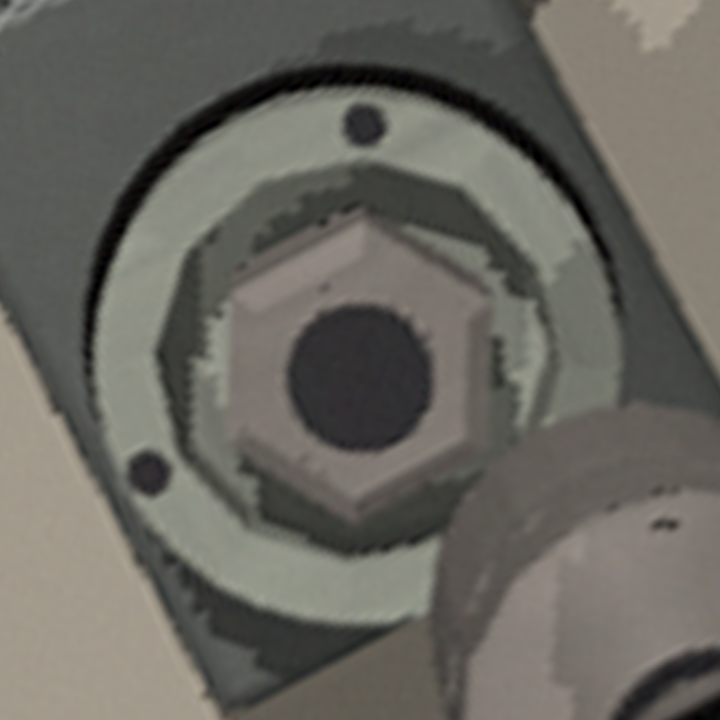

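```bash
python3 -m crank '[[0.35,0.55,0,0,0.08,0],[0.33,0.55,0,0,0,0.04],[0,0,-0.3,0,0,0],[0,0,0,0,0,0]]' 1 70
python3 - <<'E'
from meas import *
s=state();print(tilt(),yaw(),s['tool_pos'],s['opening'])
i=camera_info('wrist');p,d=get_image('wrist'); cv2.imwrite('pics/w6.png',p[:,:,::-1])
np.savez("pics/w6.npz",p=p,d=d,R=i["R"],t=i["t"],cx=i["cx"],cy=i["cy"])
sock(d,i,s['tool_pos']); nut(d,i)
E
```

```text
t: 10.85
tool_pos: [0.5437, 0.1605, 0.1152]
ee_rot: [0.859, -0.512, -0.01, 0.006]
ft_force: [0.0, -0.3, -1.4]
opening: 0.0238
[ 0.00763377 -1.34811175  0.        ] -61.61641630954782 [0.54366654 0.16051112 0.11516729] 0.023764724111198177
sock n 653 axis [0.5408 0.1596] off tcp mm [-2.8 -0.9] rms 0.0002
rim n 1526 ((541.8639526367188, 160.4104461669922), 33.18012237548828)
nut top 75 [0.5545 0.167  0.0448]
```

View pics/w6.png

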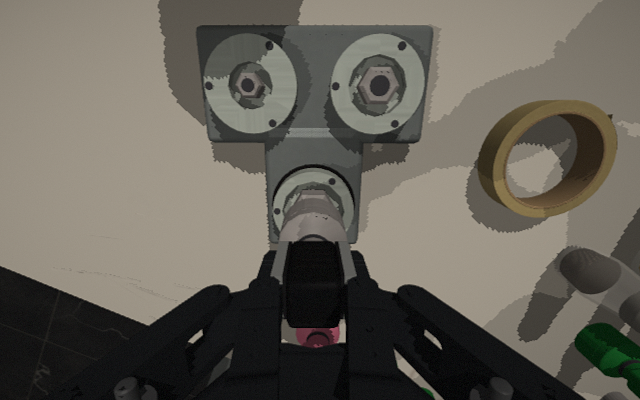

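```bash
python3 -m crank '[[0,0.04,-0.1,0,-0.22,0.05],[0,0,-0.1,0,0,0],[0,0,0,0,0,0]]' 1 70
python3 - <<'E'
from meas import *
s=state();print(tilt(),yaw(),s['tool_pos'],s['opening'])
i=camera_info('wrist');p,d=get_image('wrist')
sock(d,i,s['tool_pos']); nut(d,i)
E
```

```text
t: 11.28
tool_pos: [0.5436, 0.1608, 0.1104]
ee_rot: [0.86, -0.51, 0.001, -0.0]
ft_force: [-0.1, 0.9, -1.3]
opening: 0.0232
[0.0049687  0.10724857 0.        ] -61.36273739374134 [0.54364481 0.16076995 0.11037186] 0.023205369795530145
sock n 651 axis [0.5416 0.1599] off tcp mm [-2.  -0.9] rms 0.0002
rim n 1547 ((541.958740234375, 160.61602783203125), 33.02163314819336)
nut top 4 [0.5542 0.1714 0.0444]
```

```bash
python3 -m crank '[[0,0.025,-0.3,0,0,0],[0,0,-0.3,0,0,0],[0,0,-0.15,0,0,0],[0,0,-0.15,0,0,0],[0,0,0,0,0,0]]' 1 70
python3 -c "
from h import *
s=state();print(tilt(),yaw(),s['tool_pos'],s['ft_force'],s['ft_torque'])"
```

```text
t: 11.95
tool_pos: [0.5435, 0.1614, 0.0861]
ee_rot: [0.86, -0.51, 0.001, -0.0]
ft_force: [1.0, -0.2, -1.9]
opening: 0.0233
[0.01321972 0.07724162 0.        ] -61.36367677528889 [0.54352828 0.16136792 0.08607897] [ 0.98764126 -0.18080439 -1.91438892] [0.03787598 0.02466077 0.01294976]
```

The mouth is about 9 mm below the nut's top with no force, so the orientation is right. Continuing down.

```bash
python3 -m crank '[[0,0,-0.2,0,0,0],[0,0,-0.15,0,0,0],[0,0,-0.1,0,0,0],[0,0,0,0,0,0]]' 1 70
python3 -c "
from h import *
s=state();print(tilt(),yaw(),s['tool_pos'],s['ft_force'],s['ft_torque'])"
```

```text
t: 12.45
tool_pos: [0.5445, 0.1617, 0.0784]
ee_rot: [0.86, -0.51, 0.001, -0.0]
ft_force: [-0.4, 0.2, -1.8]
opening: 0.0233
[0.01405479 0.09052029 0.        ] -61.355560190526866 [0.54452619 0.16166386 0.07843348] [-0.3975697   0.17948263 -1.84716317] [-0.011954   -0.01282158  0.0461    ]
```

```bash
python3 -m crank '[[0,0,-0.1,0,0,0],[0,0,-0.1,0,0,0],[0,0,-0.1,0,0,0]]' 1 80
python3 -c "
from h import *
s=state();print(tilt(),yaw(),s['tool_pos'],s['ft_force'],s['ft_torque'])"
```

```text
t: 12.82
tool_pos: [0.5448, 0.1617, 0.0778]
ee_rot: [0.86, -0.51, -0.0, 0.001]
ft_force: [-6.8, -1.5, 15.6]
opening: 0.0231
[ 0.07232853 -0.07206286  0.        ] -61.338846037347324 [0.54475514 0.16173425 0.07781786] [-6.77577203 -1.47906369 15.55967807] [-0.33521253  1.09617452 -0.07409006]
```

```bash
python3 -m crank '[[-0.04,0,-0.12,0,0,0],[-0.02,0,-0.12,0,0,0]]' 1 80
python3 - <<'E'
from meas import *
s=state();print(tilt(),yaw(),s['tool_pos'],s['ft_force'],s['ft_torque'],s['opening'])
i=camera_info('wrist');p,d=get_image('wrist'); cv2.imwrite('pics/w7.png',p[:,:,::-1])
sock(d,i,s['tool_pos']); nut(d,i)
C=cloud('wrist',d,i); m=(np.hypot(C[...,0]-.542,C[...,1]-.161)<.024)&(C[...,2]<.09)&(C[...,2]>.03)
print("steel shoulder z pct",np.percentile(C[m][:,2],[1,50,90]))
p,d=get_image('scene'); cv2.imwrite('pics/s7.png',cv2.resize(p[140:290,260:460,::-1],(800,600),interpolation=cv2.INTER_CUBIC))
p,d=get_image('top'); cv2.imwrite('pics/t7.png',p[:,:,::-1])
s=state();print(s['t'],s['tool_pos'],s['ft_force'])
E
```

```text
t: 13.08
tool_pos: [0.5447, 0.1618, 0.0778]
ee_rot: [0.86, -0.51, 0.0, 0.001]
ft_force: [-6.7, -2.2, 17.4]
opening: 0.0231
[ 0.10598631 -0.00713515  0.        ] -61.3164538870382 [0.5447244  0.16179582 0.07780034] [-6.67836338 -2.19472602 17.44094078] [-0.34023296  1.16246025 -0.06808331] 0.02312625699060129
sock n 2231 axis [0.5466 0.1625] off tcp mm [1.9 0.7] rms 0.00426
rim n 2105 ((541.975830078125, 160.68817138671875), 33.08522415161133)
nut top 111 [0.559  0.1698 0.0461]
steel shoulder z pct [0.03216155 0.06074307 0.08610908]
13.225 [0.54472643 0.16178262 0.07782266] [-6.00616079 -1.83883073 16.62597117]
```

View pics/w7.png

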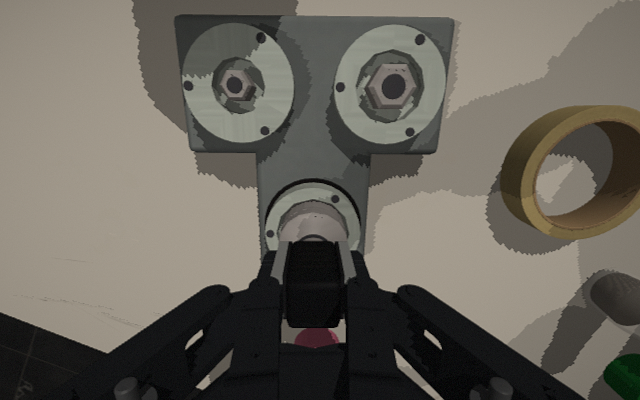

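View pics/s7.png

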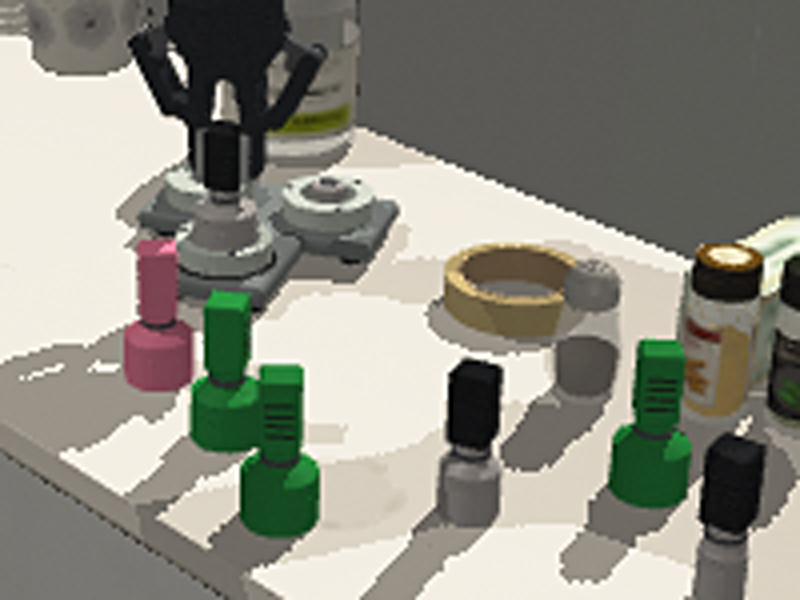

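The socket stands in the front hub between the pads (wrist view 315,225). The other sockets and bystanders have not moved. One last check is the height of the steel shoulder, which should be 58 mm when home.

```bash
python3 - <<'E'
from meas import *
i=camera_info('wrist');p,d=get_image('wrist'); C=cloud('wrist',d,i)
r=np.hypot(C[...,0]-.5418,C[...,1]-.1605)
for lo in range(36,68,3):
    m=(C[...,2]>lo/1e3)&(C[...,2]<(lo+3)/1e3)&(r<.026)&(C[...,0]>.545)
    if m.sum()>5: print(lo,m.sum(),np.percentile(r[m]*1000,[50,95]).round(1))
C6=np.load("pics/w6.npz");j={k:C6[k] for k in("R","t","cx","cy")}; D=cloud('wrist',C6["d"],j); r=np.hypot(D[...,0]-.5408,D[...,1]-.1596)
print("before (tcp .1152)")
for lo in range(60,108,3):
    m=(D[...,2]>lo/1e3)&(D[...,2]<(lo+3)/1e3)&(r<.026)&(D[...,0]>.544)
    if m.sum()>5: print(lo,m.sum(),np.percentile(r[m]*1000,[50,95]).round(1))
E
```

```text
36 248 [25.1 25.9]
39 78 [22.7 25.7]
42 77 [22.7 23.1]
45 78 [22.8 23.1]
48 106 [22.7 23.1]
51 86 [22.6 22.9]
54 95 [22.6 23.1]
57 484 [21.1 22.7]
60 607 [16.5 20.2]
63 126 [12.7 15.1]
66 79 [12.  12.6]
before (tcp .1152)
63 26 [21.7 21.9]
66 66 [21.8 22.1]
69 66 [21.9 22.2]
72 63 [21.9 22.2]
75 74 [22.  22.2]
78 76 [22.1 22.3]
81 79 [22.1 22.4]
84 95 [22.1 22.4]
87 88 [22.1 22.4]
90 98 [22.1 22.5]
93 258 [21.5 22.4]
96 668 [18.2 21.2]
99 302 [13.4 16.1]
102 40 [11.7 12.1]
105 82 [11.4 12.2]
```

The shoulder is at about 58 mm with the 22 mm wall running down to the 38 mm rim, so the socket is fully home and upright, with about 17 N holding it down. Handing in.

```bash
python3 - <<'E'
from h import *
s=state();print(s['t'],s['tool_pos'],s['ft_force'],s['opening']); print(hand_in())
E
```

```text
13.275 [0.54474548 0.16179347 0.07781679] [-6.524062   -1.82422991 17.20781744] 0.02310813815118795
the job is handed in; nothing more can be done
None
```

The large socket is fully home and upright on the front hub's nut. I handed the job in at 13.3 s, still gripping it.

- **Choice of socket:** The front nut measured about 32 mm over its flats, so I tried the grey/black socket_large first. It went home on the first try, so I left the small and medium sockets standing untouched, and did not touch the green and pink look-alikes.
- **Seating checks:** The steel shoulder read about 58 mm above the worktop, as it should when home. The tool tip had come down to 77.8 mm, which puts the socket's mouth at about 28 mm, the recess floor. Tilt was about 0.1°, and about 17 N pressed it down at hand-in, with about 7 N of sideways force also there.
- **What went wrong:**
  - My first grip was about 12 mm off-centre because the tool drifted, and it slid the standing socket about 5 mm. It stayed upright and I re-gripped it centred.
  - One tilt correction went the wrong way and I put it right before inserting.
  - The last circle fit of the socket's axis was poor (4 mm error, with the rim and fingers in the data), so I relied on the heights above instead.
- **Bystanders:** The salt shaker and tape roll looked unmoved in the last pictures. I did not check the peeler again at the end, but the arm never went near it.

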